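# Seat a filter cartridge on the leak-test nest and hold it against the stop

## Robot

A 6-joint arm with a two-finger parallel gripper is mounted at the origin on a cart in front of the work surface, level with it; the furniture and walls round the work are solid. World frame = base frame: x ahead of the robot, y to its left, z up, the work surface at z = 0. Lengths are in mm, angles in degrees, forces in N, time in s.
With the tool pointing down it reaches from about 350 to 850 mm from the base axis. Payload 8.1 kg.
Tool frame: the origin (TCP) lies midway between the tips of the shut fingers; the grasp point (between the pads) lies 19 mm behind it (r.pinch_z is the distance from the TCP to the grasp point, in mm); z points along the fingers, y is the line along which they close (so a half turn about z gives the same grasp; the last joint's range is limited). The gripper opens to 85 mm and grips with 20 to 120 N. Pads are 22 mm wide; open, the fingers measure 114 mm over their backs; the gripper's body (76 mm by 85 mm) begins 54 mm behind the grasp point. The pads swing forward as they close: fully open they stand 13 mm farther back than shut.
Start: joints at [-72.044, 7.471, 85.268, -0, 87.261, -4.893], TCP at [233.008, -552.913, 196.992] pointing down, gripper open.
Joint ranges: [-169.43, 169.43], [-51.17, 129.36], [1.28, 143.12], [-76.62, 256.62], [0, 156.53], [-152.29, 152.29]. Speed limits (degrees/s): [136.94, 136.94, 159.86, 180, 180, 180].

## Interface

Orientations are given as [roll, pitch, yaw] about the fixed x, y, z axes, in that order (R = Rz(yaw) Ry(pitch) Rx(roll)).
In Python, from bench import sensors, optics, job, r gives the robot as it stands.
- The arm moves only by the tool play_rows, never from a script. Its argument "motion" is a list that holds one entry, the list of rows, each a list of 6 numbers: the shift along the tool's x, y, z in cm, then the turn, a rotation vector about the tool's x, y, z in degrees. In form: [[[x, y, z, ax, ay, az], ...]]. A call has 1 to 5 rows; each row is the pose to reach, as a shift and turn from the pose commanded when the call began, along the tool's axes at that moment; what a row does not reach only later rows make up. A row lasts 1/10 s, in which the tool goes at most 50 mm and 8.59 degrees, less where a joint would pass 70% of its speed; a pose out of reach is approached as far as the arm can. A call with a gripper value outside its range is refused whole. "jaw" is the opening, from 0 (shut) to 1 (fully open), set as the call begins (left out, the last holds). The fingers move at their own pace and stop on an object; "squeeze" is the grip in N (left out, the last holds). Time passes only in rows, so rows that repeat a pose let the fingers close. It gives the time, the measured TCP pose, the force, the opening and the grip force at its end, in the units of the state.
- sensors.sense(): the state, without advancing time (a new reading comes with each control period).
- optics.snapshot(name): name is "side" or "top"; returns a dict with "pixels" (400x640x3 uint8, red, green, blue), "mtx" (3x3 intrinsics, pixels), "R" (3x3) and "t" (3): a world point X has camera coordinates R X + t. Camera axes: x right, y down, z forward; pixel columns grow to the right and rows downward; lengths in mm; the calibration is good to about 2 mm. A picture is of the moment at which its call begins. There is no depth.
- job.hand_in(): hands the job in; it is judged then, once.
The state is a dict: "time": time; "joint_pos": joint angles; "qd": joint speeds; "joint_efforts": joint torques, N m; "tool_pos": TCP position; "tcp_rot": TCP orientation; "ft_force": force on the tool from outside, world axes, zero at the start; "wrist_torque": the same for the moment, N m; "finger_gap": finger opening in mm; "grip_force": force on a finger pad.
Only numpy, scipy, OpenCV 4.12 (cv2) and the standard library are available. Lean on these libraries where they do the work, as an engineer would, in place of code of your own. Each camera call takes 0.05 s, during which the arm holds its last target. There are 200 camera calls.

## Task

Leak-test the black filter cartridge: lay it flat between the guide blocks of the leak-test nest (the long metal plate with the round dial) with its open port facing the sprung plunger (the end with the grey cap faces away) and still clear of the plunger, then slide it forward so that the plunger gives way until the shoulder of the cartridge sits firmly against the steel stop plate. Do not ram it, and leave the other things on the bench alone. The program finishes while still holding the cartridge pressed against the stop: do not let go, the spring would push it back off.

Things in the scene. Friction and masses are not known exactly. Their poses are not given: they have to be found in the camera images.
- cartridge: black filter cartridge under test: block 206 mm long (its y), 49 wide (x), 36 high, flat on its underside, about 0.26 kg; origin under its middle. A round port 22 mm across sticks 12.5 mm out of each end face. The +y port is open, the -y port wears a grey cap. The +y end face round the open port is the shoulder that meets the stop. Take it across its width near the middle.
- inlet_port (a point): centre of the open port's tip: 115.5 mm from the cartridge's middle along its +y, 12.5 mm beyond the shoulder, 18 mm above the underside.
- cap_end (a point): outer end of the ribbed grey blanking cap (30 mm across) on the cartridge's other port: 125.5 mm from the middle along -y, 18 mm above the underside.
- nest: leak-test nest, screwed to the bench: aluminium base plate 10 mm thick, 310 mm long (its x, -160 to +150 mm), 100 mm wide; origin under it on the centre line, z up; +x is the push direction. The cartridge lies on the plate, length along x, open port to +x. Its middle at x = -75 mm or less is clear of the plunger (-82 is good), at x = -43 mm it is seated against the stop.
- bed (a point): point on the nest's centre line, on top of the base plate (10 mm above the bench), midway between the two pairs of black guide blocks (nest x = -62.5 mm). The pairs lie at nest x = -150 to -120 and -5 to +45 mm, 54 mm apart inside, 12 mm high with lips flaring out up to 22 mm above the plate; from -120 to -5 mm the sides are open for fingers.
- stop: fixed steel stop plate of the nest, 12 mm thick, 72 mm wide, its top 44 mm above the bench. Origin in its working face (nest x = 60 mm, looking to -x) on the push axis, 28 mm above the bench. A 28 mm slot in its middle lets port and plunger pass; the shoulder meets it on both sides. Press it with some 3 to 25 N, never more than 45 N. Behind it a housing with a dial, 105 mm high.
- plunger_face (a point): centre of the rubber face of the sprung plunger (24 mm across) on the push axis, 28 mm above the bench; at rest it stands 14 mm in front of the stop's face, at the nest's x = 46 mm.
- plunger (a joint): how far the plunger is pushed in along the nest's +x, in m: 0 at rest, 0.0265 when the cartridge's shoulder is on the stop, 0.031 at its own end. Its spring pushes back with 2 N at rest, 300 N/m more on the way, about 10 N with the cartridge on the stop.
- can_out1: bystander: black canister with a blue lid, 67 mm across, 133 mm high, standing at the back right; origin under its middle.
- caliper: bystander: caliper, 80x238x16 mm, lying at the front left.
- plug_gauge: bystander: plug gauge, 23x107x23 mm, lying at the right.
- screwdriver: bystander: screwdriver with a blue handle, 27x186x27 mm, lying at the right.
- desk_stapler: bystander: dark stapler, 34x150x47 mm, at the front edge of the bench.
- loose_lid: bystander: loose blue and black canister lid, 66 mm across, 11 mm high, lying flat behind the middle of the bench.

How it is judged (in metres and radians):
On the way, in this order (a step that is already met when the one before it is completed fails the run):
1. the cartridge lies flat between the guides, open port towards the plunger and clear of it (z of cartridge in the frame of nest between 0.006 and 0.0135 m and y of cartridge in the frame of nest between -0.005 and 0.005 m and angle between the y axis of cartridge and the x axis of nest, either way round below 0.06 rad and angle between cartridge's own z axis and vertical below 0.06 rad and x of inlet_port in the frame of nest between 0 and 0.047 m and value of joint plunger below 0.002 m), for 0.2 s.
2. the plunger has been pushed in and the shoulder is on the stop (value of joint plunger above 0.0245 m and contact force between cartridge and stop above 1.5 N), for 0.3 s.
At the end, for the whole second after the job is handed in: Fingers still press the cartridge: flat on the base plate (3.5 mm) between the guides (5 mm sideways, 0.05 rad), open port first, shoulder on the stop within 2 mm and pressing it with 1.5 to 40 N, plunger in by over 24.5 mm, cartridge at rest (all of step 2 and contact force between cartridge and stop below 40 N and contact force between cartridge and the fingers above 2 N and x of inlet_port in the frame of nest above 0.0705 m and z of cartridge in the frame of nest between 0.006 and 0.0135 m and y of cartridge in the frame of nest between -0.005 and 0.005 m and angle between the y axis of cartridge and the x axis of nest, either way round below 0.05 rad and angle between cartridge's own z axis and vertical below 0.05 rad and linear speed of cartridge below 0.01 m/s); the arm keeps its last pose, push and grip.
It fails at once if the cartridge is rammed against the stop (more than 45 N) (contact force between cartridge and stop above 45 N).
It fails at once if a bystander on the bench is moved by more than 20 mm (distance of any of can_out1, caliper, plug_gauge, screwdriver, desk_stapler, loose_lid from where it was at the start of the episode above 0.02 m).
It also fails if it takes over 48 s, if anything falls off the work surface, if the arm or the gripper's body presses on something with over 40 N, if the wrist force passes 120 N, or if a joint passes its speed limit or range.

## Working session

There is one attempt and no reset: what is moved stays moved. The work goes in short steps, Python scripts to look and compute and a tool call to move; the robot and the scene stay as the last step left them, time stands still between calls to the robot, and variables do not carry over. Pictures are saved under pics/ and viewed, at most 10 in all, crops included, and the job is handed in when it is done.

Besides the shell and the picture viewer there is one more tool, called after "Emit:" as name([rows], argument=value, ...), one row to a line, values as JSON. play_rows: Moves the arm, as the interface text tells. Its arguments: {"type":"object","properties":{"motion":{"type":"array","items":{"type":"array","items":{"type":"array","items":{"type":"number"}}}},"jaw":{"type":"number"},"squeeze":{"type":"number"}},"required":["motion"]}

```bash
mkdir -p pics; python3 - <<'E'
from bench import sensors, optics, job, r
import cv2,numpy as np
for n in("top","side"):
    d=optics.snapshot(n); cv2.imwrite(f"pics/{n}0.png",d["pixels"][:,:,::-1]); np.savez(f"{n}0.npz",**d)
    print(n,d["mtx"].tolist(),(-d["R"].T@d["t"]).round(),d["R"].round(3).tolist())
s=sensors.sense();print(s, r.pinch_z)
E
```

```text
top [[496.95124643791064, 0.0, 329.3971225427417], [0.0, 496.95124643791064, 202.07106609102934], [0.0, 0.0, 1.0]] [ 372. -125. 1506.] [[-0.012, -1.0, 0.006], [-0.993, 0.011, -0.119], [0.119, -0.007, -0.993]]
side [[517.158560827068, 0.0, 325.4319467572564], [0.0, 517.158560827068, 202.99854844131332], [0.0, 0.0, 1.0]] [  121. -1684.   672.] [[0.967, -0.256, -0.008], [-0.096, -0.336, -0.937], [0.237, 0.906, -0.35]]
{'time': 0.1, 'joint_pos': array([-7.20430875e+01,  7.51257844e+00,  8.53239535e+01, -3.94501731e-04,
        8.72627798e+01, -4.89401530e+00]), 'qd': array([-0.03893192,  0.0059512 , -0.08595893, -0.05775361, -0.0508858 ,
       -0.12551931]), 'joint_efforts': array([ 1.41340879e-03, -5.70953751e+01, -5.01940155e+01, -8.63686296e-05,
        8.14495375e-03, -3.18045306e-05]), 'tool_pos': array([ 232.83327991, -552.36283372,  196.02190049]), 'tcp_rot': array([-1.79901017e+02, -8.07997857e-03,  2.28509400e+01]), 'ft_force': array([-0.55177193, -0.05708605, -0.3851039 ]), 'wrist_torque': array([-0.08192692, -0.03057152,  0.04452376]), 'grip_force': 0.0, 'finger_gap': 85.61876218347072} 18.700000000000003
```

View pics/top0.png

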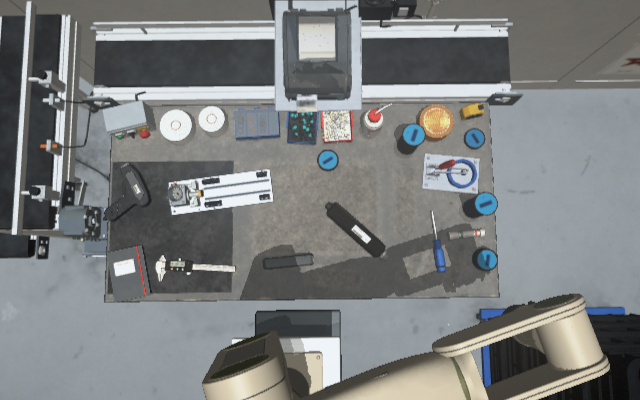

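View pics/side0.png

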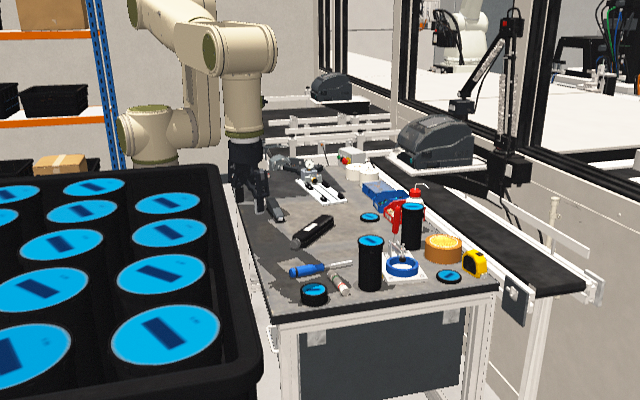

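The top view shows the cartridge from about (328,205) to (383,255). The nest runs from (168,197) to (272,187), with its dial at the left, so the push is towards world +y. I'll zoom in on both.

```bash
python3 - <<'E'
import cv2,numpy as np
a=cv2.imread("pics/top0.png")
b=cv2.imread("pics/side0.png")
c=cv2.resize(a[160:225,160:280],None,fx=6.6,fy=4.4*1.0*1.5,interpolation=cv2.INTER_CUBIC)[:300] if 0 else cv2.resize(a[162:222,160:280],None,fx=5,fy=5,interpolation=cv2.INTER_CUBIC)
d=cv2.resize(a[198:262,320:392],None,fx=4,fy=4,interpolation=cv2.INTER_CUBIC)
e=cv2.resize(b[205:260,280:345],None,fx=4,fy=4,interpolation=cv2.INTER_CUBIC)
o=np.zeros((600,800,3),np.uint8)
o[:300,:600]=c;o[310:310+256,:288]=d;o[310:530,300:560]=e
cv2.imwrite("pics/crop0.png",o)
E
```

```text
(no output)
```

View pics/crop0.png

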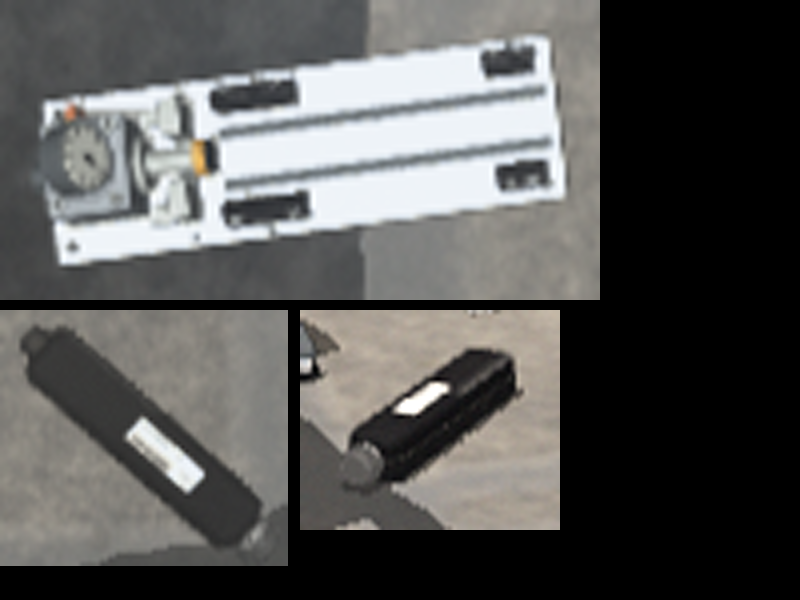

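The grey cap is at the lower-right end, so the open port is at the upper left, pointing towards world +x+y. In the crop, the plunger with its yellow rubber face sits at the left end of the nest. Next I'll measure both.

```bash
cat > h.py <<'E'
import cv2,numpy as np
def ray(d,uv,z):
    uv=np.atleast_2d(uv).astype(float); C=-d["R"].T@d["t"]
    v=(d["R"].T@np.linalg.inv(d["mtx"])@np.c_[uv,np.ones(len(uv))].T).T
    return C+v*((z-C[2])/v[:,2])[:,None]
def rect(d,mask,z):
    cs,_=cv2.findContours(mask,cv2.RETR_EXTERNAL,cv2.CHAIN_APPROX_NONE)
    c=max(cs,key=cv2.contourArea)[:,0,:]
    p=ray(d,c,z)[:,:2].astype(np.float32)
    return cv2.minAreaRect(p),p
E
python3 - <<'E'
from h import *
d=dict(np.load("top0.npz")); im=d["pixels"]; g=im.max(2)
m=np.zeros(g.shape,np.uint8); m[160:225,160:282]=(g[160:225,160:282]>200)
m=cv2.morphologyEx(m*255,cv2.MORPH_CLOSE,np.ones((5,5)))
r_,p=rect(d,m,10); print("plate",r_, cv2.boxPoints(r_))
# plate long edges
m=np.zeros(g.shape,np.uint8); m[196:262,318:392]=(g[196:262,318:392]<62)
print(np.percentile(g[196:262,318:392],[1,10,20,30,40,50]))
lab=m.copy()*255
m=cv2.morphologyEx(m*255,cv2.MORPH_CLOSE,np.ones((9,9)))
r_,p=rect(d,m,36); print("cart",r_,cv2.boxPoints(r_))
cv2.imwrite("pics/m.png",cv2.resize(m[190:270,310:400],None,fx=4,fy=4))
# dark guide blocks
m=np.zeros(g.shape,np.uint8); m[165:222,198:275]=(g[165:222,198:275]<60)
n,l,st,c=cv2.connectedComponentsWithStats(m)
for i in range(1,n):
    if st[i,4]>12: print(st[i],c[i],ray(d,c[i],22))
E
```

```text
plate ((587.4298095703125, 194.564697265625), (100.7277603149414, 307.9454345703125), 7.151345252990723) [[518.28955  341.0698  ]
 [556.62585   35.519928]
 [656.57007   48.0596  ]
 [618.23376  353.60947 ]]
[ 49.  56.  76. 120. 128. 131.]
cart ((467.8018798828125, -207.73516845703125), (214.1600799560547, 48.05686950683594), 48.075721740722656) [[ 378.37872 -271.35123]
 [ 414.1344  -303.46033]
 [ 557.22504 -144.11911]
 [ 521.46936 -112.01001]]
[205 201  16   4  23] [212.08695652 202.30434783] [[552.73831668 216.54098086  22.        ]]
```

View pics/m.png

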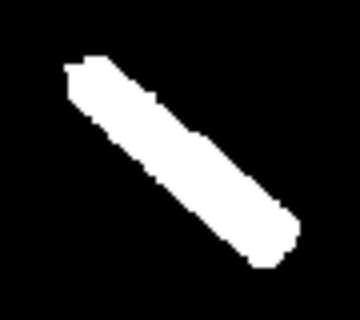

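The plate measures 308 x 101 mm at z = 10, which fits the given size. Its yaw is 97.15° and the nest origin is at about (586.8, 199.5). The cartridge outline (214 + 3 mm) fits body plus port, giving yaw 48.1° and centre at about (464, -212). I'll write a goal helper and then move.

```bash
cat >> h.py <<'E'
def goal(x,y,z,yaw):
    from bench import sensors
    from scipy.spatial.transform import Rotation as Ro
    s=sensors.sense(); A=Ro.from_euler("xyz",s["tcp_rot"],degrees=True); B=Ro.from_euler("xyz",[180,0,yaw],degrees=True)
    print(round(s["time"],2),s["tool_pos"].round(1),s["tcp_rot"].round(2),"gap",round(s["finger_gap"],1),s["ft_force"].round(1))
    print("shift",(A.inv().apply(np.array([x,y,z])-s["tool_pos"])/10).round(2),"rot",(A.inv()*B).as_rotvec(degrees=True).round(2))
E
python3 -c "
from h import *; goal(464,-212,110,48.1)"
```

```text
0.1 [ 232.8 -552.4  196. ] [-1.799e+02 -1.000e-02  2.285e+01] gap 85.6 [-0.6 -0.1 -0.4]
shift [ 34.52 -22.37   8.65] rot [ -0.1   -0.03 -25.25]
```

Emit:
play_rows([
  [[7,-4.5,1,0,0,-5],[14,-9,2.5,0,0,-10],[21,-13.5,5,0,0,-15],[28,-18,7,0,0,-20],[33,-21.3,8,0,0,-24]],
], jaw=1)

```text
time: 0.6
tool_pos: [371.8, -348.7, 148.2]
tcp_rot: [-180.0, -0.0, 47.0]
ft_force: [0.7, -1.0, 0.4]
finger_gap: 85.3
grip_force: 0.0
```

Emit:
play_rows([
  [[0,0,0,0,0,0],[0,0,0,0,0,0],[0,0,0,0,0,0]],
])

```text
time: 0.9
tool_pos: [371.1, -351.4, 149.3]
tcp_rot: [180.0, 0.0, 46.8]
ft_force: [-0.0, -0.5, 0.2]
finger_gap: 85.5
grip_force: 0.0
```

```bash
python3 - <<'E'
from h import *; goal(464,-212,60,48.1)
from bench import optics
o=[]
for n in("top","side"):
    d=optics.snapshot(n); o.append(d["pixels"][:,:,::-1]); np.savez(f"{n}1.npz",**d)
a=cv2.resize(o[0][190:270,290:400],None,fx=5,fy=5); b=cv2.resize(o[1][190:270,240:350],None,fx=5,fy=5)[:, :250*2]
cv2.imwrite("pics/c1.png",np.vstack([cv2.resize(a,(412,300)),cv2.resize(b,(412,300))]))
E
```

```text
0.9 [ 371.1 -351.4  149.3] [1.7998e+02 3.0000e-02 4.6800e+01] gap 85.5 [-0.  -0.5  0.2]
shift [16.53 -2.77  8.92] rot [ 0.02  0.03 -1.3 ]
```

View pics/c1.png

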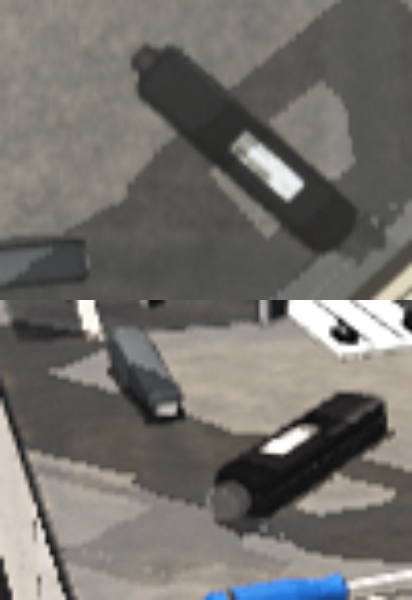

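The cartridge is untouched and clear, with its grey cap at the near end. The motion is rate limited, so I'll continue to above it.

Emit:
play_rows([
  [[4,-0.7,2,0,0,-1.3],[8,-1.4,4,0,0,-1.3],[12,-2,6,0,0,-1.3],[15,-2.5,7,0,0,-1.3],[16.5,-2.8,8,0,0,-1.3]],
])

```text
time: 1.5
tool_pos: [464.5, -210.2, 68.5]
tcp_rot: [-180.0, -0.0, 48.1]
ft_force: [0.1, -1.6, -0.3]
finger_gap: 85.4
grip_force: 0.0
```

Emit:
play_rows([
  [[0,0,0,0,0,0],[0,0,0,0,0,0]],
])

```text
time: 1.7
tool_pos: [463.5, -212.1, 69.2]
tcp_rot: [-180.0, 0.0, 48.1]
ft_force: [-0.3, -0.2, -0.6]
finger_gap: 85.3
grip_force: 0.0
```

```bash
python3 - <<'E'
from h import *; goal(464,-212,5,48.1)
E
```

```text
1.7 [ 463.5 -212.1   69.2] [-1.7999e+02  3.0000e-02  4.8110e+01] gap 85.3 [-0.3 -0.2 -0.6]
shift [0.04 0.03 6.42] rot [-0.01  0.03  0.01]
```

Emit:
play_rows([
  [[0,0,2,0,0,0],[0,0,4,0,0,0],[0,0,5.5,0,0,0],[0,0,6.4,0,0,0],[0,0,6.4,0,0,0]],
])

```text
time: 2.2
tool_pos: [462.7, -211.3, 4.0]
tcp_rot: [-179.9, 0.0, 48.1]
ft_force: [0.1, 0.1, 0.2]
finger_gap: 85.1
grip_force: 0.0
```

Emit:
play_rows([
  [[0,0,0,0,0,0],[0,0,0,0,0,0],[0,0,0,0,0,0],[0,0,0,0,0,0],[0,0,0,0,0,0]],
], jaw=0, squeeze=60)

```text
time: 2.7
tool_pos: [464.1, -211.1, 5.5]
tcp_rot: [180.0, -0.0, 48.2]
ft_force: [-0.5, -0.0, 0.6]
finger_gap: 12.1
grip_force: 0.0
```

Emit:
play_rows([
  [[0,0,0,0,0,0],[0,0,0,0,0,0],[0,0,0,0,0,0],[0,0,0,0,0,0],[0,0,0,0,0,0]],
])

```text
time: 3.2
tool_pos: [463.8, -211.1, 5.1]
tcp_rot: [-180.0, -0.0, 48.1]
ft_force: [-0.8, -0.1, 0.2]
finger_gap: -0.2
grip_force: 0.0
```

The fingers closed on nothing, so I need to look.

```bash
python3 - <<'E'
from h import *
from bench import optics
o=[]
for n in("top","side"):
    d=optics.snapshot(n); o.append(d["pixels"][:,:,::-1]); np.savez(f"{n}2.npz",**d)
cv2.imwrite("pics/c2.png",np.hstack([cv2.resize(o[0][170:290,290:410],(400,400)),cv2.resize(o[1][160:280,230:350],(400,400))]))
E
```

```text
(no output)
```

View pics/c2.png

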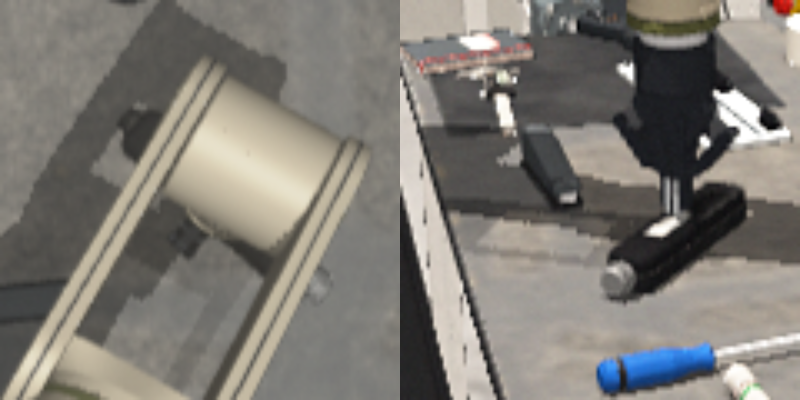

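In the side view the shut fingers stand behind (+y of) the cartridge. I'll check my top-view position against the side view.

```bash
python3 - <<'E'
from h import *
for k in "02":
    s=dict(np.load(f"side{k}.npz")); t=dict(np.load(f"top{k}.npz"))
    # label white quad in side and top
    g=s["pixels"].min(2); m=np.zeros(g.shape,np.uint8); m[210:240,295:330]=g[210:240,295:330]>175
    n,l,st,c=cv2.connectedComponentsWithStats(m)
    for i in range(1,n):
        if st[i,4]>8: print(k,"side label",st[i],c[i],ray(s,c[i],36).round(1))
    g=t["pixels"].min(2); m=np.zeros(g.shape,np.uint8); m[215:250,340:375]=g[215:250,340:375]>165
    n,l,st,c=cv2.connectedComponentsWithStats(m)
    for i in range(1,n):
        if st[i,4]>8: print(k,"top label",st[i],c[i],ray(t,c[i],36).round(1))
s0=dict(np.load("side0.npz"))
s2=dict(np.load("side2.npz"));t2=dict(np.load("top2.npz"))
print("cap side before/after",ray(s0,[[301.4,243]],18).round(1),ray(s2,[[294,243]],18).round(1))
print("cap top after",ray(t2,[[290+320*.3,170+285*.3]],18).round(1),"port top after",ray(t2,[[290+130*.3,170+120*.3]],18).round(1))
P=s0["R"]@np.array([463.8,-211,5])+s0["t"];P=s0["mtx"]@P;print("TCP in side",P[:2]/P[2])
P=s0["R"]@np.array([463.8,-211,90])+s0["t"];P=s0["mtx"]@P;print("wrist in side",P[:2]/P[2])
E
```

```text
0 side label [304 223  13   8  47] [310.06382979 226.85106383] [[ 451.  -230.3   36. ]]
0 top label [352 225  19  18 125] [361.36 233.64] [[ 452.9 -229.    36. ]]
2 side label [305 225   8   6  30] [308.5        227.76666667] [[ 444.6 -236.1   36. ]]
2 top label [345 215  30  22 400] [362.74   222.1175] [[ 487.  -233.7   36. ]]
cap side before/after [[ 407.2 -302.    18. ]] [[ 385.8 -295.9   18. ]]
cap top after [[ 388.  -302.4   18. ]] port top after [[ 538.2 -134.4   18. ]]
TCP in side [312.76299111 233.07503372]
wrist in side [312.32427318 208.20202313]
```

Both views agree on where the cartridge was before the grasp, and the TCP sits on its axis, so the pose was right. I'll lift and see what happens.

Emit:
play_rows([
  [[0,0,-1,0,0,0],[0,0,-3,0,0,0],[0,0,-6,0,0,0],[0,0,-9,0,0,0],[0,0,-9,0,0,0]],
])

```text
time: 3.8
tool_pos: [467.1, -212.9, 101.1]
tcp_rot: [179.5, -0.1, 48.2]
ft_force: [0.3, -0.2, 0.5]
finger_gap: 0.1
grip_force: 0.0
```

```bash
python3 - <<'E'
from h import *
from bench import optics
o=[]
for n in("top","side"):
    d=optics.snapshot(n); o.append(d["pixels"][:,:,::-1]); np.savez(f"{n}3.npz",**d)
z2=dict(np.load("side2.npz"))["pixels"][:,:,::-1]
cv2.imwrite("pics/c3.png",np.hstack([cv2.resize(z2[180:250,280:350],(400,400),interpolation=cv2.INTER_CUBIC),cv2.resize(o[1][160:260,260:360],(400,400),interpolation=cv2.INTER_CUBIC)]))
E
```

```text
(no output)
```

View pics/c3.png

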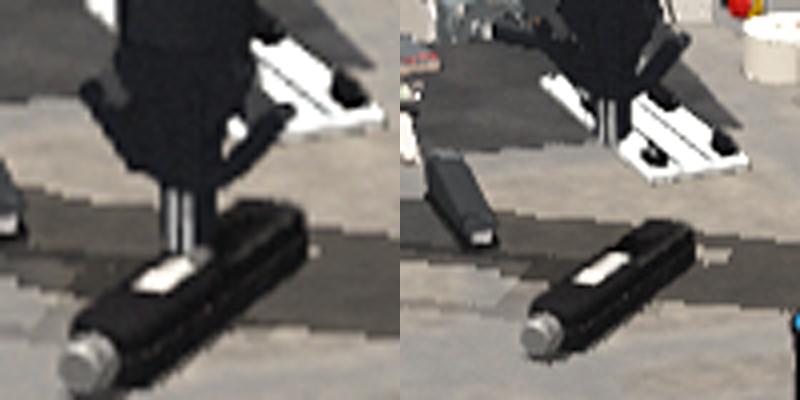

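The shut fingertips end at about side (312,196) in the right crop and at about (312,223), the cartridge's top, in the left crop. That suggests the tips are really about 30 mm higher than the reported TCP. I'll quantify that.

```bash
python3 - <<'E'
from h import *
s=dict(np.load("side3.npz")); C=-s["R"].T@s["t"]
for nm,uv in(("up",(311.7,195.8)),("down",(312.4,223))):
    a,b=ray(s,[uv],0)[0],ray(s,[uv],100)[0]
    k=(-212.5-a[1])/(b[1]-a[1]); print(nm,"at y=-212.5:",(a+k*(b-a)).round(1))
t=dict(np.load("top3.npz"))
g=s["pixels"][186:204,300:324].max(2); print(g[:, 4:20])
goal(464,-212,101,48.1)
# where is cartridge now (top) 
g=t["pixels"].max(2); m=np.zeros(g.shape,np.uint8); w=np.s_[196:265,315:395]
# side view: cap tip
E
```

```text
up at y=-212.5: [ 462.2 -212.5  131.9]
down at y=-212.5: [ 462.8 -212.5   40.5]
[[255 126   1  23  33  81 153  30 150 126  29  35  23  68 255 255]
 [255 255 101   5  25  75 151  37 150 133  28  35  23  65 255 255]
 [251 255 207 176  21  67 149  43 151 134  32  33  24  66 255 255]
 [161 240 229 255 105  59 147  54 165 131  36  31  26  67 255 255]
 [ 86 151 195 255 178  56 154  58 176 140  37  30  24  58 255 255]
 [ 81  81 131 193 164  55 172  61 167 146  43  32  25  38 182 255]
 [ 87  86  85 130  73  61 179  64 161 146  47  31  18  32 171 150]
 [ 85  87  88  89  59  68 180  60 158 150  40  26  26 162 255 230]
 [ 83  82  90 106 100 110 180  59 145 151  57  34 121 255 255 255]
 [ 71  74 119 131 123 150 160  64 128 145  99 188 255 255 255 255]
 [119 123 154 149 146 161 146 108 117 155 146 255 255 255 255 255]
 [157 160 157 157 158 158 162 149 143 153 184 255 255 255 255 255]
 [157 156 155 157 159 157 160 159 160 147 173 233 255 255 255 255]
 [160 159 159 157 160 161 163 162 164 163 153 192 218 255 255 255]
 [162 163 164 168 168 167 168 170 172 175 172 158 176 190 255 255]
 [175 175 174 178 178 177 174 177 177 178 181 182 152 167 188 255]
 [181 182 179 183 182 180 185 183 184 179 181 181 182 176 170 190]
 [183 180 179 179 179 183 186 185 184 179 176 177 182 179 179 169]]
3.9 [ 464.7 -211.6   96.7] [ 1.7984e+02 -3.0000e-02  4.8150e+01] gap -0.1 [-0.3 -0.6 -0.1]
shift [-0.08 -0.02 -0.43] rot [ 0.16 -0.03  0.05]
```

The measured x agrees (462 against 464), so this is a z offset of about +32 mm: true height is reported plus about 32. I'll reopen, go down in guarded steps and watch the force.

Emit:
play_rows([
  [[0,0,0,0,0,0],[0,0,0,0,0,0],[0,0,0,0,0,0],[0,0,0,0,0,0],[0,0,0,0,0,0]],
], jaw=1)

```text
time: 4.4
tool_pos: [463.6, -211.0, 94.7]
tcp_rot: [-180.0, 0.0, 48.1]
ft_force: [-0.3, 0.3, 0.6]
finger_gap: 72.3
grip_force: 0.0
```

Emit:
play_rows([
  [[0,0,3,0,0,0],[0,0,6,0,0,0],[0,0,8.5,0,0,0],[0,0,9.5,0,0,0],[0,0,10,0,0,0]],
])

```text
time: 4.9
tool_pos: [463.1, -210.6, -5.9]
tcp_rot: [-179.9, 0.0, 48.2]
ft_force: [-0.4, -0.3, -0.8]
finger_gap: 85.4
grip_force: 0.0
```

Emit:
play_rows([
  [[0,0,0.3,0,0,0],[0,0,0.6,0,0,0],[0,0,0.9,0,0,0],[0,0,1,0,0,0],[0,0,1,0,0,0]],
])

```text
time: 5.4
tool_pos: [464.0, -211.2, -14.6]
tcp_rot: [180.0, -0.0, 48.2]
ft_force: [0.8, -0.0, 0.7]
finger_gap: 85.2
grip_force: 0.0
```

There's no contact at a reported -15, which confirms the z offset. Going down the rest of the way and closing.

Emit:
play_rows([
  [[0,0,0.3,0,0,0],[0,0,0.6,0,0,0],[0,0,0.9,0,0,0],[0,0,1.2,0,0,0],[0,0,1.2,0,0,0]],
])

```text
time: 5.9
tool_pos: [463.3, -210.8, -27.6]
tcp_rot: [-179.9, 0.0, 48.1]
ft_force: [-0.1, -0.0, 0.5]
finger_gap: 85.5
grip_force: 0.0
```

Emit:
play_rows([
  [[0,0,0,0,0,0],[0,0,0,0,0,0],[0,0,0,0,0,0],[0,0,0,0,0,0],[0,0,0,0,0,0]],
], jaw=0, squeeze=60)

```text
time: 6.4
tool_pos: [464.5, -211.5, -26.2]
tcp_rot: [179.9, -0.0, 48.1]
ft_force: [0.2, -0.4, 5.8]
finger_gap: 47.4
grip_force: 62.6
```

Emit:
play_rows([
  [[0,0,0,0,0,0],[0,0,0,0,0,0],[0,0,0,0,0,0]],
])

```text
time: 6.7
tool_pos: [464.5, -211.5, -26.2]
tcp_rot: [179.9, -0.0, 48.1]
ft_force: [0.2, -0.4, 4.6]
finger_gap: 47.2
grip_force: 62.6
```

Gripped at 47 mm. Now lifting.

Emit:
play_rows([
  [[0,0,-1,0,0,0],[0,0,-3,0,0,0],[0,0,-6,0,0,0],[0,0,-9,0,0,0],[0,0,-9,0,0,0]],
])

```text
time: 7.2
tool_pos: [466.6, -212.6, 68.0]
tcp_rot: [179.6, -0.1, 48.2]
ft_force: [0.9, -0.3, -2.0]
finger_gap: 47.7
grip_force: 62.5
```

```bash
python3 - <<'E'
from h import *
goal(597.4,115.2,64,97.15)
E
```

```text
7.2 [ 466.6 -212.6   68. ] [ 1.7959e+02 -9.0000e-02  4.8150e+01] gap 47.7 [ 0.9 -0.3 -2. ]
shift [ 33.15 -12.13   0.37] rot [  0.42   0.09 -49.  ]
```

Emit:
play_rows([
  [[3,-1.1,0,0,0,-5],[6.5,-2.4,0,0,0,-10],[10,-3.7,0,0,0,-15],[13.5,-5,0,0,0,-20],[16.5,-6,0,0,0,-25]],
])

```text
time: 7.7
tool_pos: [528.5, -46.1, 61.9]
tcp_rot: [-179.9, -0.0, 73.4]
ft_force: [0.1, -0.7, -2.7]
finger_gap: 47.5
grip_force: 62.5
```

```bash
python3 - <<'E'
from h import *
goal(597.4,115.2,64,97.15)
E
```

```text
7.7 [528.5 -46.1  61.9] [-179.88   -0.     73.38] gap 47.5 [ 0.1 -0.7 -2.7]
shift [17.42  1.99 -0.21] rot [ -0.12  -0.03 -23.77]
```

Emit:
play_rows([
  [[3.5,0.4,0,0,0,-5],[7.5,0.9,0,0,0,-10],[11.5,1.4,0,0,0,-15],[15,1.8,0,0,0,-20],[17.4,2,0,0,0,-23.8]],
])

```text
time: 8.2
tool_pos: [598.3, 114.9, 61.7]
tcp_rot: [-179.9, -0.0, 97.2]
ft_force: [0.0, -0.2, -2.0]
finger_gap: 47.2
grip_force: 62.5
```

Emit:
play_rows([
  [[0,0,0,0,0,0],[0,0,0,0,0,0],[0,0,0,0,0,0]],
])

```text
time: 8.5
tool_pos: [597.8, 111.7, 62.2]
tcp_rot: [-179.9, 0.0, 96.9]
ft_force: [-0.1, 0.2, -1.8]
finger_gap: 47.3
grip_force: 62.5
```

```bash
python3 - <<'E'
from h import *
goal(597.4,115.2,20,97.15)
from bench import optics
o=[]
for n in("top","side"):
    d=optics.snapshot(n); o.append(d["pixels"][:,:,::-1]); np.savez(f"{n}4.npz",**d)
cv2.imwrite("pics/c4.png",np.hstack([cv2.resize(o[0][150:240,160:280],(480,360),interpolation=cv2.INTER_CUBIC),cv2.resize(o[1][130:220,260:340],(320,360),interpolation=cv2.INTER_CUBIC)]))
E
```

```text
8.5 [597.8 111.7  62.2] [-1.7989e+02  2.0000e-02  9.6870e+01] gap 47.3 [-0.1  0.2 -1.8]
shift [0.36 0.01 4.22] rot [-0.11  0.02 -0.28]
```

View pics/c4.png

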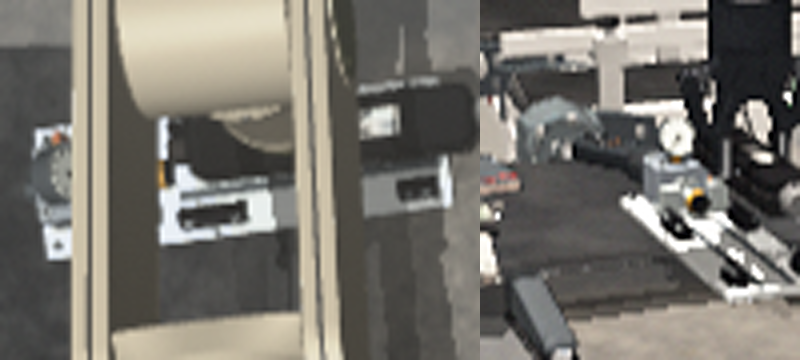

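The cartridge is carried above the nest, with the label at top (255,180) and the cap at side (337,176). I'll check that against the expected pose before lowering.

```bash
python3 - <<'E'
from h import *
t=dict(np.load("top4.npz")); s=dict(np.load("side4.npz"))
def pr(d,X):
    p=d["mtx"]@(d["R"]@np.array(X)+d["t"]); return (p[:2]/p[2]).round(1)
u=np.array([-.1195,.9928,0]); n=np.array([.9928,.1195,0])
for zo in(88,56,120):
    c=np.array([597.8,111.7,zo]); print(zo,"cap top/side",pr(t,c-125.5*u+[0,0,18]),pr(s,c-125.5*u+[0,0,18]),"edges at -90 top:",pr(t,c-90*u+24.5*n+[0,0,36]),pr(t,c-90*u-24.5*n+[0,0,36]))
g=t["pixels"].max(2)
for col in(262,267,272): print(col,list(zip(range(164,196),g[164:196,col].tolist())))
S=s["pixels"][160:195,322:352].max(2); print(S[::2,::2])
E
```

```text
88 cap top/side [286.3 177. ] [340.2 180.5] edges at -90 top: [272.2 169.1] [274.3 186.1]
56 cap top/side [287.2 178.9] [340.2 189. ] edges at -90 top: [273.4 171.1] [275.4 187.8]
120 cap top/side [285.4 175.1] [340.2 171.8] edges at -90 top: [271.  166.9] [273.  184.4]
262 [(164, 93), (165, 92), (166, 91), (167, 89), (168, 88), (169, 101), (170, 113), (171, 93), (172, 52), (173, 50), (174, 51), (175, 51), (176, 50), (177, 51), (178, 52), (179, 52), (180, 50), (181, 50), (182, 50), (183, 50), (184, 49), (185, 49), (186, 49), (187, 46), (188, 48), (189, 52), (190, 59), (191, 65), (192, 93), (193, 125), (194, 106), (195, 45)]
267 [(164, 123), (165, 100), (166, 101), (167, 96), (168, 87), (169, 135), (170, 164), (171, 109), (172, 55), (173, 56), (174, 57), (175, 56), (176, 56), (177, 57), (178, 56), (179, 55), (180, 57), (181, 55), (182, 56), (183, 56), (184, 55), (185, 54), (186, 52), (187, 52), (188, 59), (189, 61), (190, 64), (191, 81), (192, 116), (193, 110), (194, 54), (195, 46)]
272 [(164, 135), (165, 132), (166, 130), (167, 112), (168, 85), (169, 82), (170, 74), (171, 58), (172, 
[... 697 characters left out ...]
1 227]
 [ 53  37  26  26  33  43  39  39  34  32  72 176 204 221 228]
 [ 29  23  22  43  22  19  22  96 105 148  31 168 202 220 227]
 [ 79  41  16  25  38  41  48 175 212 119 137 176 187 224 227]
 [ 95  52  68  22  24  25  36 139  89  96  92 185 177 169 208]
 [ 18  19  38  69  24  28  24  75 100  92 106 182 179 176 176]
 [ 16  18  25  56  76  53  58  64  81 147 186 177 176 170 174]
 [255  43  21  12 106  81  89  90  91 121 176 166 168 170 171]
 [ 81 120 113 170 210 137  74  83  88  91 124 182 178 176 175]
 [147 111  73 212 202 206 164  49  57  39  37  56  85  82 139]
 [250 137 118  57 173 180 176 161  99  75  93  93  97  93  88]
 [ 75 249 140 135  49 124 147 179  25  18  38  99  97  93  93]]
```

The cap in the side view matches the prediction (339,180 against 340,180). The lateral offset needs a finer check, so I'll use the label.

```bash
python3 - <<'E'
from h import *
for k,w,z,c,yaw in(("0",np.s_[210:260,335:385],36,(464.3,-211.3),48.1),("4",np.s_[170:195,240:275],124,(597.8,111.7),96.87)):
    t=dict(np.load(f"top{k}.npz")); g=t["pixels"].min(2); m=np.zeros(g.shape,np.uint8); m[w]=g[w]>110
    n,l,st,cc=cv2.connectedComponentsWithStats(m)
    for i in range(1,n):
        if st[i,4]<15: continue
        v,h=np.where(l==i); p=ray(t,np.c_[h,v],z)[:,:2]-c
        a=np.radians(yaw); al=p@[np.cos(a),np.sin(a)]; la=p@[np.sin(a),-np.cos(a)]
        print(k,st[i],"along",al.min().round(1),al.max().round(1),"lat",np.percentile(la,[2,50,98]).round(1),la.mean().round(2))
E
```

```text
0 [348 210  37  34 647] along -89.0 55.0 lat [27.7 49.5 92.2] 52.53
0 [335 224  36  36 675] along -82.8 56.6 lat [-95.5 -50.2 -27.3] -53.46
0 [351 225  20  19 156] along -52.2 12.4 lat [-8.   2.  12.1] 2.02
4 [240 170   3  25  62] along -2.5 7.8 lat [-34.5  -6.6  32.7] -4.19
4 [249 170  12   3  23] along -55.6 -24.2 lat [22.6 24.9 27.6] 25.16
4 [250 176  10   9  70] along -50.5 -23.2 lat [-9.3  0.3 10.6] 0.31
4 [251 189  22   6  38] along -81.7 -22.8 lat [-45.6 -39.6 -31.4] -39.59
```

The label shows only about 1.7 mm of lateral offset, so I'll correct by +1.6 mm and lower towards (599.1, 114.4).

```bash
python3 - <<'E'
from h import *
goal(599.1,114.4,10,97.15)
E
```

```text
8.6 [598.3 111.5  62.7] [-1.7995e+02  1.0000e-02  9.6850e+01] gap 47.4 [-0.5 -0.2 -2.8]
shift [0.28 0.12 5.27] rot [-0.05  0.01 -0.3 ]
```

Emit:
play_rows([
  [[0.28,0.12,1.5,0,0,-0.3],[0.28,0.12,3,0,0,-0.3],[0.28,0.12,4.5,0,0,-0.3],[0.28,0.12,5.2,0,0,-0.3],[0.28,0.12,5.2,0,0,-0.3]],
])

```text
time: 9.1
tool_pos: [597.6, 115.2, 8.4]
tcp_rot: [-179.8, -0.0, 97.2]
ft_force: [-1.1, -0.4, -1.8]
finger_gap: 47.4
grip_force: 62.5
```

Emit:
play_rows([
  [[0,0,0.4,0,0,0],[0,0,0.8,0,0,0],[0,0,1.2,0,0,0],[0,0,1.2,0,0,0],[0,0,1.2,0,0,0]],
])

```text
time: 9.6
tool_pos: [599.7, 115.5, -0.8]
tcp_rot: [180.0, -0.0, 97.2]
ft_force: [-0.2, 0.7, -2.8]
finger_gap: 47.3
grip_force: 62.5
```

```bash
python3 - <<'E'
from h import *
goal(599.1,114.4,-15.5,97.15)
from bench import optics
o=[]
for n in("top","side"):
    d=optics.snapshot(n); o.append(d["pixels"][:,:,::-1]); np.savez(f"{n}5.npz",**d)
cv2.imwrite("pics/c5.png",np.hstack([cv2.resize(o[0][160:220,160:280],(480,240),interpolation=cv2.INTER_CUBIC),cv2.resize(o[1][160:220,280:360],(320,240),interpolation=cv2.INTER_CUBIC)]))
E
```

```text
9.6 [599.7 115.5  -0.8] [180.    -0.    97.25] gap 47.3 [-0.2  0.7 -2.8]
shift [-0.1  -0.07  1.47] rot [ 0.  -0.   0.1]
```

View pics/c5.png

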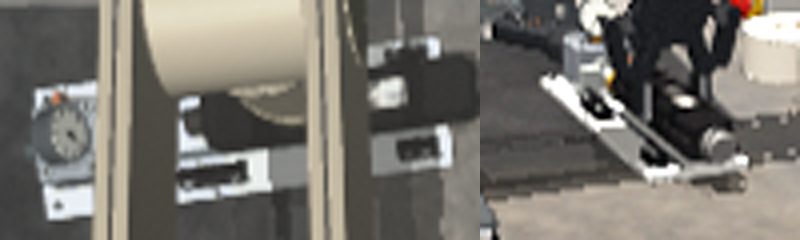

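The cartridge hangs over the nest between the guide blocks, port left at about (205,189) and cap right at side (348,185), with no contact so far. Lowering to the plate in guarded steps.

Emit:
play_rows([
  [[-0.1,0,0.25,0,0,0],[-0.1,0,0.5,0,0,0],[-0.1,0,0.75,0,0,0],[-0.1,0,1.0,0,0,0],[-0.1,0,1.0,0,0,0]],
])

```text
time: 10.2
tool_pos: [599.1, 114.6, -11.7]
tcp_rot: [-179.9, -0.0, 97.2]
ft_force: [-0.5, -0.2, -2.2]
finger_gap: 47.4
grip_force: 62.6
```

Emit:
play_rows([
  [[0,0,0.1,0,0,0],[0,0,0.2,0,0,0],[0,0,0.3,0,0,0],[0,0,0.4,0,0,0],[0,0,0.4,0,0,0]],
])

```text
time: 10.7
tool_pos: [599.6, 114.6, -15.1]
tcp_rot: [-180.0, -0.0, 97.3]
ft_force: [0.0, 0.7, -2.2]
finger_gap: 47.3
grip_force: 62.7
```

Nearly on the plate, so I'll go a little further until the force rises.

Emit:
play_rows([
  [[0,0,0.06,0,0,0],[0,0,0.12,0,0,0],[0,0,0.18,0,0,0],[0,0,0.2,0,0,0],[0,0,0.2,0,0,0]],
])

```text
time: 11.2
tool_pos: [599.8, 114.7, -16.2]
tcp_rot: [-180.0, -0.0, 97.3]
ft_force: [-4.7, 1.0, 5.4]
finger_gap: 47.2
grip_force: 63.5
```

```bash
python3 - <<'E'
from h import *
goal(599.1,114.4,-15.5,97.15)
from bench import optics
for n in("top","side"):
    d=optics.snapshot(n); np.savez(f"{n}6.npz",**d)
t=dict(np.load("top6.npz"));g=t["pixels"].min(2); w=np.s_[176:192,245:275]; m=np.zeros(g.shape,np.uint8); m[w]=g[w]>110
n,l,st,cc=cv2.connectedComponentsWithStats(m)
for i in range(1,n):
    if st[i,4]<15: continue
    v,h=np.where(l==i); p=ray(t,np.c_[h,v],46)[:,:2]-[586.8,199.5]
    a=np.radians(97.15); al=p@[np.cos(a),np.sin(a)]; la=p@[np.sin(a),-np.cos(a)]
    print(st[i],"along(centre est)",(al.min()+52.2).round(1),"lat-2",(la.mean()-2).round(2))
E
```

```text
11.2 [599.8 114.7 -16.2] [-1.800e+02 -1.000e-02  9.726e+01] gap 47.2 [-4.7  1.   5.4]
shift [-0.02 -0.07 -0.07] rot [-0.   -0.01  0.11]
[245 176   2  16  21] along(centre est) -37.1 lat-2 1.46
[253 180  10   8  61] along(centre est) -84.3 lat-2 0.13
```

It's on the plate: the vertical force rose about 8 N and the middle is at about nest x = -84, clear of the plunger, with lateral offset near 0. I'll ease 0.4 mm sideways to relieve the guide and slide forward.

Emit:
play_rows([
  [[0,-0.04,0,0,0,0],[0.2,-0.04,0,0,0,0],[0.5,-0.04,0,0,0,0],[0.8,-0.04,0,0,0,0],[1.0,-0.04,0,0,0,0]],
])

```text
time: 11.8
tool_pos: [598.9, 123.0, -16.2]
tcp_rot: [179.9, 0.1, 97.2]
ft_force: [-2.1, -8.0, 5.4]
finger_gap: 47.2
grip_force: 63.5
```

Emit:
play_rows([
  [[0.3,0,0,0,0,0],[0.6,0,0,0,0,0],[0.9,0,0,0,0,0],[1.2,0,0,0,0,0],[1.5,0,0,0,0,0]],
])

```text
time: 12.3
tool_pos: [597.1, 137.0, -16.2]
tcp_rot: [179.9, 0.2, 97.2]
ft_force: [-1.4, -12.1, 5.5]
finger_gap: 47.4
grip_force: 63.5
```

Emit:
play_rows([
  [[0.25,0,0,0,0,0],[0.5,0,0,0,0,0],[0.75,0,0,0,0,0],[1.0,0,0,0,0,0],[1.0,0,0,0,0,0]],
])

```text
time: 12.8
tool_pos: [595.9, 146.5, -16.2]
tcp_rot: [179.9, 0.2, 97.2]
ft_force: [-0.8, -12.3, 5.2]
finger_gap: 46.8
grip_force: 63.6
```

```bash
python3 - <<'E'
from h import *
goal(586.8+.1245*43,199.5-.992*43,-16,97.15)
E
```

```text
12.8 [595.9 146.5 -16.2] [179.95   0.22  97.23] gap 46.8 [ -0.8 -12.3   5.2]
shift [ 1.07 -0.25 -0.02] rot [0.05 0.22 0.08]
```

Emit:
play_rows([
  [[0.15,0,0,0,0,0],[0.3,0,0,0,0,0],[0.45,0,0,0,0,0],[0.6,0,0,0,0,0],[0.6,0,0,0,0,0]],
])

```text
time: 13.3
tool_pos: [595.3, 151.9, -16.2]
tcp_rot: [180.0, 0.3, 97.2]
ft_force: [-0.5, -14.2, 6.0]
finger_gap: 47.2
grip_force: 63.6
```

Emit:
play_rows([
  [[0.05,0,0,0,0,0],[0.1,0,0,0,0,0],[0.15,0,0,0,0,0],[0.2,0,0,0,0,0],[0.2,0,0,0,0,0]],
])

```text
time: 13.8
tool_pos: [595.1, 153.5, -16.2]
tcp_rot: [180.0, 0.3, 97.2]
ft_force: [-1.2, -16.4, 6.5]
finger_gap: 47.7
grip_force: 63.6
```

Emit:
play_rows([
  [[0.03,0,0,0,0,0],[0.06,0,0,0,0,0],[0.1,0,0,0,0,0],[0.1,0,0,0,0,0]],
])

```text
time: 14.2
tool_pos: [594.9, 154.4, -16.2]
tcp_rot: [180.0, 0.3, 97.2]
ft_force: [-1.3, -16.1, 7.4]
finger_gap: 47.1
grip_force: 63.6
```

Emit:
play_rows([
  [[0.03,0,0,0,0,0],[0.06,0,0,0,0,0],[0.1,0,0,0,0,0],[0.1,0,0,0,0,0]],
])

```text
time: 14.6
tool_pos: [594.8, 155.3, -16.2]
tcp_rot: [180.0, 0.3, 97.2]
ft_force: [-0.9, -17.2, 7.1]
finger_gap: 47.3
grip_force: 63.6
```

Emit:
play_rows([
  [[0.03,0,0,0,0,0],[0.06,0,0,0,0,0],[0.1,0,0,0,0,0],[0.1,0,0,0,0,0]],
])

```text
time: 15.0
tool_pos: [594.7, 156.2, -16.2]
tcp_rot: [180.0, 0.3, 97.2]
ft_force: [-0.8, -17.2, 7.3]
finger_gap: 47.0
grip_force: 63.6
```

Emit:
play_rows([
  [[0.03,0,0,0,0,0],[0.06,0,0,0,0,0],[0.1,0,0,0,0,0],[0.1,0,0,0,0,0]],
])

```text
time: 15.4
tool_pos: [594.6, 157.1, -16.2]
tcp_rot: [180.0, 0.3, 97.2]
ft_force: [-0.5, -17.3, 6.7]
finger_gap: 47.2
grip_force: 63.7
```

Emit:
play_rows([
  [[0.03,0,0,0,0,0],[0.06,0,0,0,0,0],[0.1,0,0,0,0,0],[0.1,0,0,0,0,0]],
])

```text
time: 15.8
tool_pos: [594.6, 157.1, -16.2]
tcp_rot: [180.0, 0.4, 97.2]
ft_force: [-0.9, -21.4, 7.8]
finger_gap: 47.5
grip_force: 63.7
```

Emit:
play_rows([
  [[0.03,0,0,0,0,0],[0.06,0,0,0,0,0],[0.1,0,0,0,0,0],[0.1,0,0,0,0,0]],
])

```text
time: 16.2
tool_pos: [594.6, 157.2, -16.2]
tcp_rot: [180.0, 0.5, 97.2]
ft_force: [0.1, -25.7, 7.9]
finger_gap: 47.5
grip_force: 63.7
```

```bash
python3 - <<'E'
from h import *
from bench import optics
for n in("top","side"):
    d=optics.snapshot(n); np.savez(f"{n}7.npz",**d)
goal(594.5,157,-16,97.15)
t=dict(np.load("top7.npz"));g=t["pixels"].min(2); w=np.s_[176:194,225:275]; m=np.zeros(g.shape,np.uint8); m[w]=g[w]>110
n,l,st,cc=cv2.connectedComponentsWithStats(m)
for i in range(1,n):
    if st[i,4]<15: continue
    v,h=np.where(l==i); p=ray(t,np.c_[h,v],46)[:,:2]-[586.8,199.5]
    a=np.radians(97.15); al=p@[np.cos(a),np.sin(a)]; la=p@[np.sin(a),-np.cos(a)]
    print(st[i],"along(centre est)",(al.min()+52.2).round(1),"lat-2",(la.mean()-2).round(2))
S=[dict(np.load(f"side{k}.npz"))["pixels"] for k in "67"]
A=[cv2.resize(x[150:210,280:360,::-1],(400,300),interpolation=cv2.INTER_CUBIC) for x in S]
T=cv2.resize(t["pixels"][160:220,160:280,::-1],(600,300),interpolation=cv2.INTER_CUBIC)
o=np.zeros((600,800,3),np.uint8); o[:300]=np.hstack(A); o[300:,:600]=T; cv2.imwrite("pics/c7.png",o)
E
```

```text
16.3 [594.5 157.1 -16.2] [179.98   0.45  97.19] gap 47.1 [ -0.6 -25.4   8.1]
shift [-0.01 -0.01 -0.02] rot [0.02 0.45 0.04]
[225 176   3  18  31] along(centre est) 20.8 lat-2 6.02
[236 176  20   3  43] along(centre est) -66.6 lat-2 26.06
[265 176  10  11  69] along(centre est) -122.5 lat-2 5.24
[236 182  12   8  74] along(centre est) -40.6 lat-2 0.34
[258 188  17   6  53] along(centre est) -118.1 lat-2 -26.7
```

View pics/c7.png

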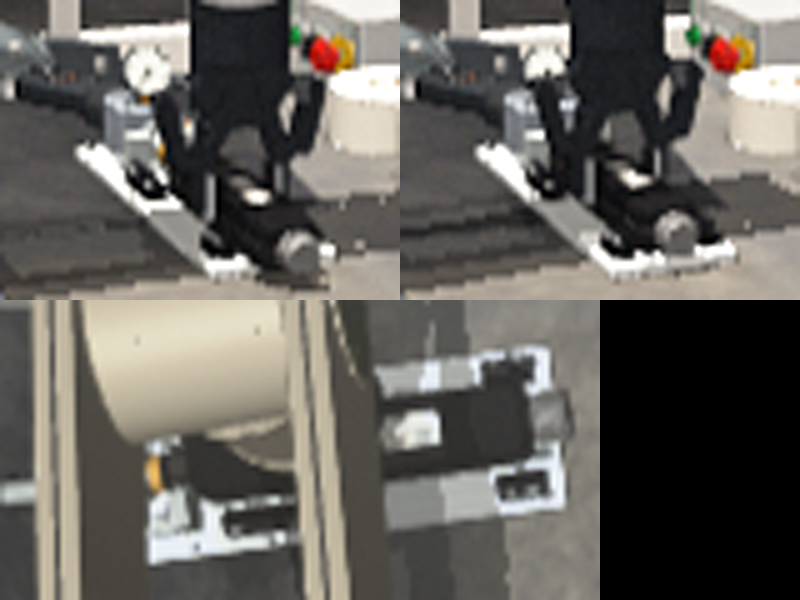

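The shoulder is on the stop: motion stopped at nest x of about -43 and the push force rose from 17 to 25 N, so the stop carries about 8 N. The view shows the cartridge flat between the guides, with the plunger's face pushed in at (190,194) in the top view. I'll hold, check and hand in.

Emit:
play_rows([
  [[0.05,0,0,0,0,0],[0.05,0,0,0,0,0],[0.05,0,0,0,0,0],[0.05,0,0,0,0,0],[0.05,0,0,0,0,0]],
])

```text
time: 16.8
tool_pos: [594.6, 157.1, -16.2]
tcp_rot: [180.0, 0.5, 97.2]
ft_force: [-0.5, -26.6, 7.9]
finger_gap: 47.3
grip_force: 63.8
```

```bash
python3 - <<'E'
from h import *
from bench import job
goal(594.5,157,-16,97.15)
print(job.hand_in())
E
```

```text
16.8 [594.6 157.1 -16.2] [179.98   0.49  97.18] gap 47.3 [ -0.5 -26.6   7.9]
shift [-0.01 -0.01 -0.02] rot [0.02 0.49 0.03]
the job is handed in; nothing more can be done
None
```

I handed the job in at 16.8 s with the cartridge flat in the nest, its shoulder pressed on the stop with an estimated 9 N and still gripped; the hand-in returned no verdict.

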